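# Level the work plate and hold the metal tester on the marked spot

## Task

At the goldsmith's bench, first push the tilting work plate until it lies level (it stays where it is left), and only then draw the yellow metal tester out of its slanted holder. Hold the tester square to the plate with its sprung tip on the dark red dot of the brass sheet, pressing gently so that the tip goes in about half of its 12 mm travel and never pressing hard, and leave the clutter on the bench alone. The job finishes while you are still gripping the tester and holding it there for the reading: do not let go.

Things in the scene. Friction and masses are not known exactly. Their poses are not given: they have to be found in the camera images.
- stand: Fixed stand of the work plate: dark steel base 150 (x) x 130 (y) x 12 mm, two green cheeks (8 mm thick in y, 40 mm in x, centred at y = +-58 mm, tops 97 mm up) that carry the hinge. Origin: centre of the base's underside, on the bench; z up. The hinge axis runs along the stand's y at x = 0, 85 mm above the origin.
- plate (a joint): Tilt of the aluminium work plate (160 in x, 100 in y, 8 mm thick, hinge through its middle), rad. 0 = level; positive = its -x edge (towards the robot) is raised. Range -0.6 to 0.6, starts 0.28 to 0.5. Balanced, stiff hinge (0.45 N m, about 7 N at the edge): stays where left, no stop at level. A 60 x 75 x 4 mm brass sheet is fixed in its middle; 50 mm of bare plate at each end to push on.
- dot (a point): Centre of the dark red dot, 14 mm in diameter, on the top face of the brass sheet; turns with the plate; z axis = normal of the plate's face. In the plate's frame (origin on the hinge axis at mid-width, axes as the stand's when level) it lies at x +8, y +18, z +8 mm: 93 mm above the bench when level.
- holder: Fixed tester holder: light wooden foot 110 x 70 x 12 mm with a black square tube (32 mm outside, 24 mm inside) that leans 30 degrees, its mouth towards the holder's -x (roughly towards the robot). The middle of the mouth is at x -5, z 102 mm from the origin. Origin: underside of the foot, on the bench; z up.
- tester: Loose metal tester, a square yellow pen with black end, 144 mm long, 75 to 120 g. Its z runs from tip to black end; origin at the end of the unpressed tip. Flat-sided 20 x 20 mm body from z 32 to 144, black neck z 20 to 32 (8 to 12 wide), then 5 mm brass tip. In the holder it leans with the tube, y axis level, sunk in to about z 92, so 52 mm stick out to grip. Draw it out along its axis, 95 mm to be clear.
- tip (a joint): How far the tester's sprung tip is pressed in, m: 0 = fully out, 0.012 = fully in. Spring 400 N/m without preload (half-way = 6 mm = 2.4 N).
- tip_end (a point): The end of the tester's sprung tip (moves with the tip); same axes as the tester.
- brick: Bystander: pale soldering brick 90 x 140 x 30 mm, fixed; origin centre of underside.
- band: Bystander: small loose gold ring, 22 mm across and 6 mm high, lying on the soldering brick; origin centre of underside.
- tin: Bystander: loose small amber jar with a metal cap, 44 mm across, 36 mm high; origin centre of underside.
- pliers: Bystander: loose pliers with blue handles lying flat on the bench, about 150 mm long, 14 mm high; origin near the pivot.
- bur_stand: Bystander: round wooden stand with steel burs, fixed, 100 mm across, 93 mm high; origin centre of underside.
Not all that is in view belongs to the job. What is meant by the tester is not blue, and is the smaller of those in its own colour.

How it is judged:
On the way, in this order (a step that is already met when the one before it is completed fails the run):
1. the plate is level within 5 degrees, the tester still in its holder (value of joint plate between -0.09 and 0.09 rad and distance of tester from where it was at the start of the episode below 0.02 m), for 0.2 s.
2. the tester is gripped and drawn out clear of the holder (distance of tester from where it was at the start of the episode above 0.08 m and contact force between tester and holder below 0.05 N and contact force between tester and the fingers above 1 N), for 0.2 s.
At the end, for the whole second after the job is handed in: Plate level within 0.09 rad; tester gripped, still (under 20 mm/s), free of its holder; tip end within 7.5 mm of the dot centre; axis within 0.16 rad of the plate normal; tip pressed in 2 to 10.5 mm, 0.6 to 4.6 N between tester and plate (value of joint plate between -0.09 and 0.09 rad and distance between tip_end and dot below 0.0075 m and angle between the z axis of tester and the z axis of dot, either way round below 0.16 rad and contact force between tester and stand between 0.6 and 4.6 N and value of joint tip between 0.002 and 0.0105 m and contact force between tester and the fingers above 2 N and contact force between tester and holder below 0.05 N and linear speed of tester below 0.02 m/s); the arm keeps its last pose, push and grip.
It fails at once if the tester is pressed hard (over 10 N) on the plate or its stand (contact force between tester and stand above 10 N).
It fails at once if the ring is displaced by more than 20 mm (distance of band from where it was at the start of the episode above 0.02 m).
It fails at once if the jar is displaced by more than 20 mm (distance of tin from where it was at the start of the episode above 0.02 m).
It fails at once if the pliers is displaced by more than 20 mm (distance of pliers from where it was at the start of the episode above 0.02 m).
It also fails if it takes over 51 s, if anything falls off the work surface, if the arm or the gripper's body presses on something with over 40 N, if the wrist force passes 120 N, or if a joint passes its speed limit or range.

## Robot

A 7-joint arm with a two-finger parallel gripper is mounted at the origin on the work surface. World frame = base frame: x ahead of the robot, y to its left, z up, the work surface at z = 0. Lengths are in m, angles in rad, forces in N, time in s.
With the tool pointing down it reaches from about 0.4 to 0.85 m from the base axis. Payload 4.5 kg.
Tool frame: the origin (TCP) lies at the very end of the fingers, on their centre line; the grasp point (between the pads) lies 19 mm behind it (r.grip_point_offset is the distance from the TCP to the grasp point, in m); z points along the fingers, y is the line along which they close (so a half turn about z gives the same grasp; the last joint's range is limited). The gripper opens to 88 mm and grips with 3 to 60 N. Pads are 18 mm wide; open, the fingers measure 123 mm over their backs; the gripper's body (75 mm by 187 mm) begins 45 mm behind the grasp point.
Start: joints at [-1.312, 0.689, -0.195, 1.565, 0.157, 0.902, -0.215], TCP at [0.139, 0.609, 0.239] pointing down, gripper open.
Joint ranges: [-3.01, 3.01], [-0.46, 2.08], [-1.47, 1.51], [0.13, 2.56], [-1, 4.14], [0.04, 2.09], [-2.66, 2.66]. Speed limits (rad/s): [2.57, 2.57, 3.14, 3.14, 3.14, 3.14, 3.14].

## Interface

Orientations are given as a unit quaternion [x, y, z, w].
In Python, from plant import r gives the robot as it stands.
- The arm moves only by the tool carry_out, never from a script. Its argument "rows" is a list of rows, each a list of 3 entries, a list of its own where there are three numbers: the shift along the tool's x, y, z in cm, then the turn, a rotation vector about the tool's x, y, z in degrees, then the closure, from 0 (fully open) to 1 (shut). A call has 1 to 12 rows; each row is the pose to reach, as a shift and turn from the pose commanded when the call began, along the tool's axes at that moment; what a row does not reach only later rows make up. A row lasts 1/10 s, in which the tool goes at most 50 mm and 8.59 degrees, less where a joint would pass 70% of its speed; a pose out of reach is approached as far as the arm can. A call with a gripper value outside its range is refused whole. The fingers move at their own pace and stop on an object; "newtons" is the grip in N (left out, the last holds). Time passes only in rows, so rows that repeat a pose let the fingers close. It gives the time, the measured TCP pose, the force, the opening and the grip force at its end, in the units of the state.
- r.get_state(): the state, without advancing time (a new reading comes with each control period).
- r.snapshot(name): name is "side" or "top" or "wrist"; returns a dict with "image" (400x640x3 uint8, red, green, blue), "fx", "fy", "cx", "cy" (pixels), "pose" (4x4, takes a point from camera to world coordinates). Camera axes: x right, y up, looking along -z (the intrinsics and any distortion apply to the point x, -y, -z); pixel columns grow to the right and rows downward; lengths in m; the calibration is good to about 2 mm. A picture is of the moment at which its call begins. There is no depth.
- r.finish_job(): hands the job in; it is judged then, once.
The state is a dict: "clock": time; "q": joint angles; "qd": joint speeds; "joint_torque": joint torques, N m; "tool_pos": TCP position; "eef_rot": TCP orientation; "contact_force": force on the tool from outside, world axes, zero at the start; "moment": the same for the moment, N m; "opening": opening from 0.0 (shut) to 1.0 (fully open); "finger_force": force on a finger pad.
Only numpy, scipy, OpenCV 4.12 (cv2) and the standard library are available. Lean on these libraries where they do the work, as an engineer would, in place of code of your own. Each camera call takes 0.05 s, during which the arm holds its last target. There are 200 camera calls.

## Working session

There is one attempt and no reset: what is moved stays moved. The work goes in short steps, Python scripts to look and compute and a tool call to move; the robot and the scene stay as the last step left them, time stands still between calls to the robot, and variables do not carry over. Pictures are saved under pics/ and viewed, at most 10 in all, crops included, and the job is handed in when it is done.

Besides the shell and the picture viewer there is one more tool, called after ">>>" as name(argument=value, ...), one argument or row to a line, values as JSON. carry_out: Moves the arm, as the interface text tells. Its arguments: {"type":"object","properties":{"rows":{"type":"array"},"newtons":{"type":"number"}},"required":["rows"]}

```bash
mkdir -p pics; ls
python3 - <<'E'
from plant import r
import cv2,pickle
print(r.get_state(), r.grip_point_offset)
for n in ("side","top"):
    s=r.snapshot(n); print(n,{k:v for k,v in s.items() if k!="image"})
    cv2.imwrite(f"pics/{n}0.png",s["image"][:,:,::-1]); pickle.dump(s,open(f"{n}0.pkl","wb"))
E
```

```text
pics
{'clock': 0.0, 'q': array([-1.31223348,  0.6899802 , -0.19451736,  1.5663569 ,  0.15733805,
        0.90249095, -0.21507295]), 'qd': array([-2.04176198e-03, -5.96631985e-05,  9.77383027e-04,  1.06113157e-04,
       -4.55787971e-04, -7.29191391e-04, -1.80129117e-03]), 'joint_torque': array([ 1.81210989e-04, -5.27561867e+01, -1.26661599e+00, -1.53421569e+01,
       -5.25740872e-02,  6.52274684e-03,  1.71799438e-04]), 'tool_pos': array([0.13921117, 0.60864589, 0.23790906]), 'eef_rot': array([ 1.12075789e-01,  9.93699236e-01, -9.19400064e-04, -2.28029860e-05]), 'contact_force': array([ 0.75227729,  0.30135331, -0.14206219]), 'moment': array([-0.02272167, -0.01186508,  0.01013537]), 'finger_force': 0.0, 'opening': 0.9994417815772637} 0.0187
side {'fx': 412.3238000408224, 'fy': 412.3238000408224, 'cx': 314.23808576821574, 'cy': 203.4670240903151, 'pose': array([[-0.91178214,  0.30306872, -0.27713296,  0.30970127],
       [-0.41067291, -0.67116187,  0.61716246,  0.61131558],
       [ 0.00104156,  0.67652871,  0.73641553,  0.84435475],
       [ 0.        ,  0.        ,  0.        ,  1.        ]])}
top {'fx': 505.87656424780755, 'fy': 505.87656424780755, 'cx': 316.03090613748554, 'cy': 198.45451257125873, 'pose': array([[-2.00237958e-02,  9.98101550e-01, -5.82438261e-02,
         4.67163571e-01],
       [-9.99797414e-01, -2.01088485e-02, -8.74489179e-04,
        -2.06859496e-02],
       [-2.04404528e-03,  5.82145161e-02,  9.98302004e-01,
         1.60908083e+00],
       [ 0.00000000e+00,  0.00000000e+00,  0.00000000e+00,
         1.00000000e+00]])}
```

View pics/side0.png

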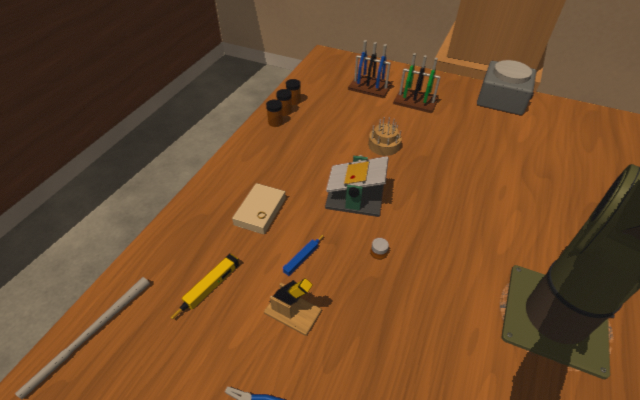

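View pics/top0.png

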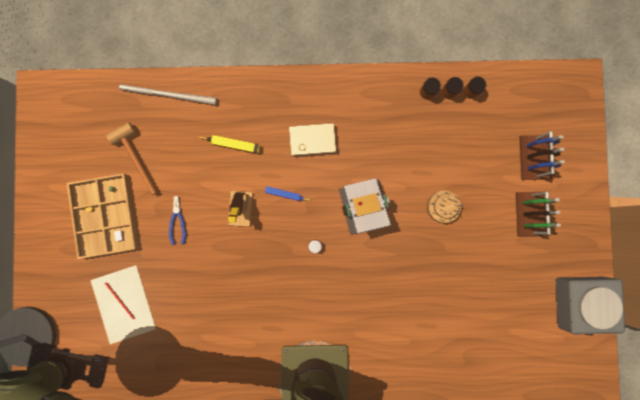

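The side view shows the stand with its tilted plate at (357,180), with a red dot at about (353,177). The holder is at (292,300), and a yellow stub with a black end leans out of it. The top view shows the holder at (238,208) and the plate at (367,206).

Candidates for the tester in the side view are the large yellow pen lying at (210,285), the blue pen at (302,256), and the yellow pen in the holder at (300,288). I choose the one in the holder because it is yellow and smaller, and will check it in a close crop.

Run:
```python
import cv2,numpy as np
s=cv2.imread("pics/side0.png");t=cv2.imread("pics/top0.png")
f=lambda im,c,rw,h:cv2.resize(im[rw-h*3//4:rw+h*3//4,c-h:c+h],(400,300),interpolation=cv2.INTER_CUBIC)
im=np.vstack([np.hstack([f(s,296,300,40),f(t,236,208,40)]),np.hstack([f(s,357,184,40),f(t,367,206,40)])])
cv2.imwrite("pics/crop0.png",im)
```

```text
(no output)
```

View pics/crop0.png

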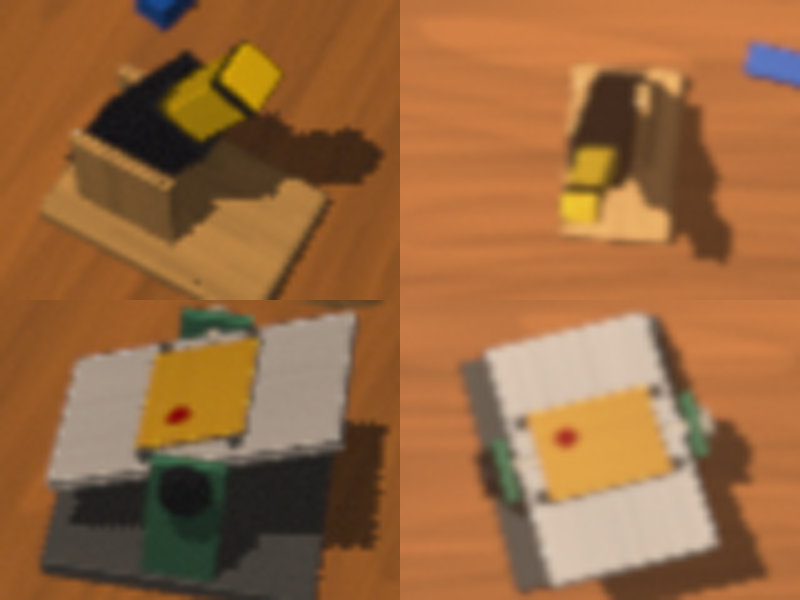

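The chosen pen (crop centre, side about (300,288)) is a square yellow body with a black ring near its end, sitting in the leaning black tube, so it is the tester. The dot is at about (360.4,203.6) in the top image. Next I'll triangulate.

```bash
cat > h.py <<'E'
import numpy as np,pickle
from scipy.spatial.transform import Rotation as R
def ray(s,p):
    p=np.asarray(p,float); P=s["pose"]
    d=np.array([(p[0]-s["cx"])/s["fx"],-(p[1]-s["cy"])/s["fy"],-1.])
    d=P[:3,:3]@d; return P[:3,3],d/np.linalg.norm(d)
def on_z(s,p,z):
    o,d=ray(s,p); return o+d*(z-o[2])/d[2]
def tri(s1,p1,s2,p2):
    o1,d1=ray(s1,p1);o2,d2=ray(s2,p2)
    t=np.linalg.lstsq(np.c_[d1,-d2],o2-o1,rcond=None)[0]
    a,b=o1+t[0]*d1,o2+t[1]*d2
    return (a+b)/2,np.linalg.norm(a-b)
E
python3 - <<'E'
from h import *
np.set_printoptions(precision=4,suppress=True)
S=pickle.load(open("side0.pkl","rb"));T=pickle.load(open("top0.pkl","rb"))
c=lambda x,y,ox,oy,cx,cy:((x-ox)/5+cx-40-.4,(y-oy)/5+cy-30-.4)
sp=lambda x,y:c(x,y,0,300,357,184); tp=lambda x,y:c(x,y,400,300,367,206)
sh=lambda x,y:c(x,y,0,0,296,300); th=lambda x,y:c(x,y,400,0,236,208)
C={}
for n,a,b in (("f+",(50,485),(487,352)),("f-",(80,360),(648,315)),("n-",(355,315),(716,543)),("n+",(342,443),(552,585)),("dot",(179,415),(567,438))):
    C[n],g=tri(S,sp(*a),T,tp(*b)); print(n,C[n],g)
m=sum(C[k] for k in("f+","f-","n+","n-"))/4
ux=(C["f+"]+C["f-"]-C["n+"]-C["n-"])/2; uy=(C["f+"]+C["n+"]-C["f-"]-C["n-"])/2
print("centre",m,"ux",ux,np.linalg.norm(ux),"yaw",np.arctan2(ux[1],ux[0]),np.arctan2(-uy[0],uy[1]),"tilt",-np.arcsin(ux[2]/np.linalg.norm(ux)),np.linalg.norm(uy))
F=[on_z(T,th(*p),.012) for p in((573,65),(690,65),(672,242),(560,235))]; print("foot top",*F,sum(F)/4)
F=[on_z(S,sh(*p),.012) for p in((330,200),(42,212),)]; print("foot side r,l",*F)
print("end",tri(S,sh(250,77),T,th(581,206)))
E
```

```text
f+ [ 0.595  -0.106   0.0556] 0.0011446840882296664
f- [ 0.6173 -0.2055  0.0548] 0.0039869477796366185
n- [ 0.4743 -0.2351  0.1164] 0.0007072263384755645
n+ [ 0.4511 -0.1379  0.1168] 8.676707387496564e-05
dot [ 0.5401 -0.1509  0.0897] 0.0025707857367247163
centre [ 0.5344 -0.1711  0.0859] ux [ 0.1435  0.0307 -0.0614] 0.15906305819350997 yaw 0.21097117838477616 0.22716699740785487 tilt 0.39617351961323016 0.1008811948969073
foot top [0.5907 0.2519 0.012 ] [0.5892 0.1778 0.012 ] [0.4775 0.1906 0.012 ] [0.4834 0.2612 0.012 ] [0.5352 0.2204 0.012 ]
foot side r,l [0.4768 0.1984 0.012 ] [0.5904 0.256  0.012 ]
end (array([0.4996, 0.2265, 0.1411]), np.float64(0.002151567627305319))
```

```bash
cat >> h.py <<'E'
def plan(st,pos,Rt):
    """shift (cm) and turn (deg) in tool axes"""
    R0=R.from_quat(st["eef_rot"]); 
    return np.round(R0.inv().apply(np.array(pos)-st["tool_pos"])*100,2), np.round(np.degrees((R0.inv()*Rt).as_rotvec()),1)
def down(yaw): # tool z down, tool y along world (-sin,cos) , tool x = y cross z
    y=np.array([-np.sin(yaw),np.cos(yaw),0]); z=np.array([0,0,-1.]); return R.from_matrix(np.c_[np.cross(y,z),y,z])
def snap(r,name):
    import cv2,os
    s=r.snapshot(name); i=len(os.listdir("pics")); f=f"{name}_{i}"
    cv2.imwrite(f"pics/{f}.png",s["image"][:,:,::-1]); pickle.dump(s,open(f"{f}.pkl","wb")); print(f); return s
E
python3 - <<'E'
from h import *
from plant import r
s=r.get_state()
print(plan(s,(.45,.22,.28),down(0)))
print(plan(s,(.30,.48,.28),down(0)))
E
```

```text
(array([-38.96, -30.98,  -4.15]), array([ -0.1,  -0. , -12.9]))
(array([-18.54,  -8.97,  -4.18]), array([ -0.1,  -0. , -12.9]))
```

>>> carry_out(
  rows=[
    [[-4,-2,-4],[0,0,-3],0],
    [[-8,-4,-4],[0,0,-6],0],
    [[-13,-6.5,-4],[0,0,-10],0],
    [[-18,-9,-4],[0,0,-13],0],
    [[-22,-13,-4],[0,0,-13],0],
    [[-26,-17,-4],[0,0,-13],0],
    [[-30,-22,-4],[0,0,-13],0],
    [[-34,-26,-4],[0,0,-13],0],
    [[-39,-31,-4],[0,0,-13],0],
    [[-39,-31,-4],[0,0,-13],0],
    [[-39,-31,-4],[0,0,-13],0],
    [[-39,-31,-4],[0,0,-13],0],
  ],
)

```text
clock: 1.3
tool_pos: [0.452, 0.2164, 0.2783]
eef_rot: [0.003, 1.0, -0.001, -0.0]
contact_force: [0.0, 0.9, -0.4]
opening: 0.996
finger_force: 0.0
```

Run:
```python
from h import *
from plant import r
np.set_printoptions(precision=4,suppress=True)
w=snap(r,"wrist"); s=r.get_state()
print(s["tool_pos"],s["eef_rot"],s["clock"],w["pose"],w["fx"],w["cx"],w["cy"])
print(plan(s,(.4696,-.185,.2),down(.22)))
```

```text
wrist_3
[0.4506 0.2192 0.2784] [ 0.0005  1.     -0.0001 -0.0003] 1.35 [[ 0.0046 -0.957  -0.2901  0.3767]
 [ 1.      0.0038  0.0032  0.2162]
 [-0.002  -0.2901  0.957   0.4231]
 [ 0.      0.      0.      1.    ]] 302.0027310097334 321.2552192415866 196.86017670909698
(array([ -1.94, -40.42,   7.85]), array([ -0. ,  -0. , -12.7]))
```

View pics/wrist_3.png

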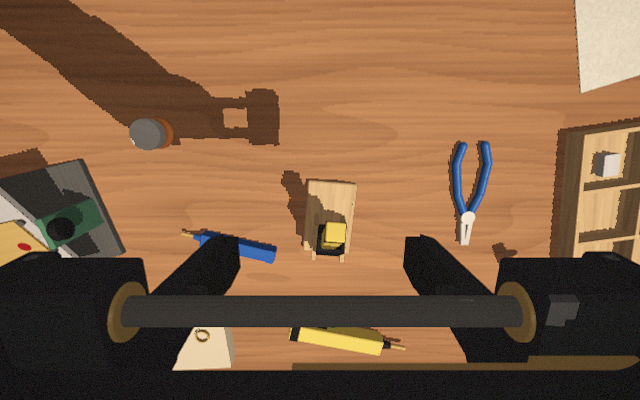

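>>> carry_out(
  rows=[
    [[0,-4,1],[0,0,-2],1],
    [[0,-9,2],[0,0,-4],1],
    [[-1,-14,3],[0,0,-6],1],
    [[-1,-19,4],[0,0,-8],1],
    [[-1,-24,5],[0,0,-10],1],
    [[-2,-29,6],[0,0,-12],1],
    [[-2,-34,7],[0,0,-12.7],1],
    [[-2,-38,8],[0,0,-12.7],1],
    [[-2,-40.4,8],[0,0,-12.7],1],
    [[-2,-40.4,8],[0,0,-12.7],1],
    [[-2,-40.4,8],[0,0,-12.7],1],
  ],
)

```text
clock: 2.45
tool_pos: [0.472, -0.1814, 0.1987]
eef_rot: [-0.113, 0.994, 0.001, 0.0]
contact_force: [0.7, 0.4, -0.3]
opening: 0.025
finger_force: 0.0
```

Run:
```python
from h import *
from plant import r
np.set_printoptions(precision=4,suppress=True)
s=r.get_state()
print(s["tool_pos"],s["eef_rot"],s["clock"],s["opening"],s["contact_force"])
print(plan(s,(.4696,-.185,.125),down(.22)))
print(plan(s,(.4696,-.185,.088),down(.22)))
```

```text
[ 0.472  -0.1814  0.1987] [-0.1128  0.9936  0.0009  0.0004] 2.45 0.024671105491113933 [ 0.6592  0.3949 -0.3282]
(array([ 0.33, -0.31,  7.37]), array([0.1, 0.1, 0.3]))
(array([ 0.33, -0.31, 11.07]), array([0.1, 0.1, 0.3]))
```

The wrist view shows the tester's end face at about (334,234) between the fingers, with the pliers at (470,190) and the blue pen at (235,247). Next I push the near end of the plate down.

>>> carry_out(
  rows=[
    [[0.3,-0.2,3.5],[0,0,0],1],
    [[0.3,-0.2,6.5],[0,0,0],1],
    [[0.3,-0.2,7.5],[0,0,0],1],
    [[0.3,-0.2,8.2],[0,0,0],1],
    [[0.3,-0.2,8.9],[0,0,0],1],
    [[0.3,-0.2,9.5],[0,0,0],1],
    [[0.3,-0.2,10.1],[0,0,0],1],
    [[0.3,-0.2,10.6],[0,0,0],1],
    [[0.3,-0.2,11],[0,0,0],1],
    [[0.3,-0.2,11],[0,0,0],1],
    [[0.3,-0.2,11],[0,0,0],1],
  ],
)

```text
clock: 3.55
tool_pos: [0.4701, -0.1854, 0.0896]
eef_rot: [-0.112, 0.994, -0.0, 0.001]
contact_force: [0.2, -1.2, 0.4]
opening: 0.004
finger_force: 0.0
```

Run:
```python
from h import *
from plant import r
import cv2
np.set_printoptions(precision=4,suppress=True)
s=r.get_state()
print(s["tool_pos"],s["eef_rot"],s["clock"],s["contact_force"])
im=snap(r,"side")["image"][:,:,::-1]
cv2.imwrite("pics/crop_push.png",cv2.resize(im[144:224,300:420],(780,520),interpolation=cv2.INTER_CUBIC))
```

```text
[ 0.4701 -0.1854  0.0896] [-0.1125  0.9937 -0.      0.0013] 3.55 [ 0.1769 -1.1738  0.3839]
side_4
```

View pics/crop_push.png

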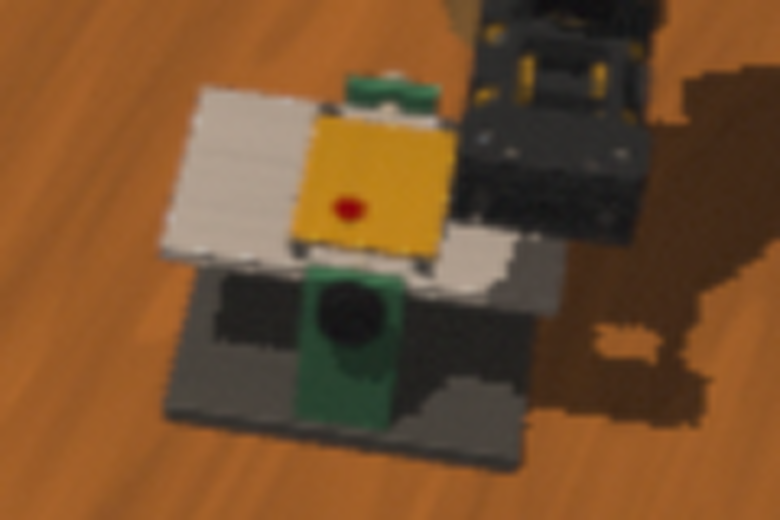

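The plate now looks level (front edge (165,252) to (555,312), nearly parallel to the base), and the dot is visible. I'll lift off, check the tilt, and refine the tester's position.

>>> carry_out(
  rows=[
    [[0,0,-3],[0,0,0],1],
    [[0,0,-8],[0,0,0],0.5],
    [[0,0,-13],[0,0,0],0],
    [[0,5,-17],[0,0,2],0],
    [[0,10,-18],[0,0,4],0],
    [[0,15,-18],[0,0,6],0],
    [[0,20,-18],[0,0,8],0],
    [[0,25,-18],[0,0,10],0],
    [[0,25,-18],[0,0,10],0],
  ],
)

```text
clock: 4.5
tool_pos: [0.4124, 0.0637, 0.2698]
eef_rot: [-0.029, 1.0, 0.002, 0.001]
contact_force: [0.9, -0.4, 0.7]
opening: 0.706
finger_force: 0.0
```

Run:
```python
from h import *
from plant import r
import cv2
np.set_printoptions(precision=4,suppress=True)
S=snap(r,"side");T=snap(r,"top")
def blob(s,name,lo,hi,box):
    h=cv2.cvtColor(s["image"],cv2.COLOR_RGB2HSV); x0,y0,x1,y1=box
    m=cv2.inRange(h,lo,hi); k=np.zeros_like(m);k[y0:y1,x0:x1]=m[y0:y1,x0:x1]
    n,l,st,c=cv2.connectedComponentsWithStats(k); 
    o=[(st[i].tolist(),c[i].round(1).tolist()) for i in range(1,n) if st[i][4]>4]; print(name,o); return o
W=pickle.load(open("wrist_3.pkl","rb"))
for nm,s,b in(("side",S,(325,150,395,200)),("top",T,(340,175,395,240))):
    blob(s,"dot "+nm,(0,120,60),(6,255,255),b); blob(s,"sheet",(15,140,120),(30,255,255),b)
for nm,s,b in(("side",S,(275,270,330,330)),("top",T,(215,180,260,230)),("wr",W,(310,170,360,262))):
    for q in (120,170): blob(s,"tester "+nm,(22,130,q),(34,255,255),b)
f=lambda s,c,rw,h:cv2.resize(s["image"][rw-h*3//4:rw+h*3//4,c-h:c+h,::-1],(400,300),interpolation=cv2.INTER_CUBIC)
cv2.imwrite("pics/crop2.png",np.vstack([np.hstack([f(S,357,184,40),f(T,367,206,40)]),np.hstack([f(W,334,234,40),f(S,296,300,40)])]))
s=r.get_state();print(s["tool_pos"],s["clock"],s["opening"])
```

```text
side_6
top_7
dot side [([352, 175, 3, 2, 6], [353.0, 175.5])]
sheet [([353, 155, 5, 1, 5], [355.0, 155.0]), ([345, 162, 25, 20, 336], [355.9, 170.6]), ([391, 170, 4, 10, 20], [392.2, 173.9])]
dot top [([359, 203, 3, 3, 6], [360.2, 203.8])]
sheet [([353, 194, 28, 23, 417], [367.0, 205.1])]
tester side [([289, 279, 23, 19, 214], [300.1, 288.0])]
tester side [([301, 279, 11, 13, 84], [305.9, 284.7]), ([290, 285, 7, 7, 20], [293.7, 288.2])]
tester top [([231, 208, 3, 4, 7], [232.1, 209.6]), ([229, 217, 6, 5, 29], [231.6, 218.9])]
tester top [([231, 208, 3, 4, 7], [232.1, 209.6]), ([229, 217, 6, 5, 29], [231.6, 218.9])]
tester wr [([322, 222, 24, 26, 450], [334.4, 233.8])]
tester wr [([324, 222, 22, 25, 415], [334.9, 233.3])]
[0.4131 0.0607 0.2695] 4.6 0.7958900990192442
```

View pics/crop2.png

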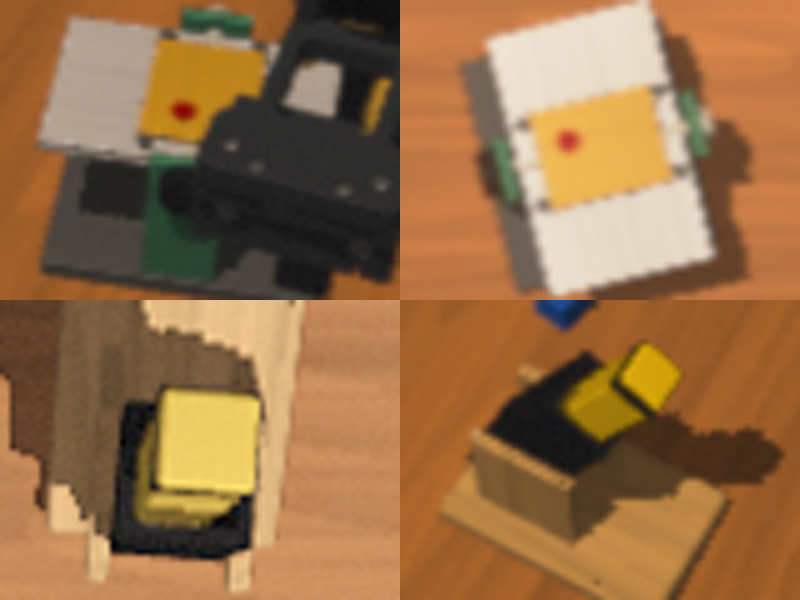

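The plate now reads as nearly level in both views, and the tester is undisturbed. In the wrist crop, its end-face centre is at about (335.2,231.8).

Run:
```python
from h import *
from plant import r
np.set_printoptions(precision=4,suppress=True)
S=pickle.load(open("side_6.pkl","rb"));T=pickle.load(open("top_7.pkl","rb"));W=pickle.load(open("wrist_3.pkl","rb"))
c=lambda x,y,ox,oy,cx,cy:((x-ox)/5+cx-40-.4,(y-oy)/5+cy-30-.4)
sp=lambda x,y:c(x,y,0,0,357,184); tp=lambda x,y:c(x,y,400,0,367,206)
for n,a,b in (("f+",(40,147),(488,40)),("f-",(77,17),(648,2)),("dot",(184,111),(568,141))): print(n,tri(S,sp(*a),T,tp(*b)))
ep=[c(x,y,0,300,334,234) for x,y in((210,440),(185,480))]
es=c(651,378,400,300,296,300); 
print("end wrist+side",tri(W,ep[0],S,es)); 
print("end wr@.147",on_z(W,ep[0],.147),"mouth wr@.102",on_z(W,ep[1],.102))
for p in((85/5+334-40,565/5-60+234-30),(240/5+334-40,575/5-60+234-30)): print(on_z(W,p,.03))
yaw=-.10
ax=np.array([-.5*np.cos(yaw),-.5*np.sin(yaw),.866]); print(ax)
y=np.array([-np.sin(yaw),np.cos(yaw),0]); z=-ax; Rt=R.from_matrix(np.c_[np.cross(y,z),y,z])
end=np.array([.503,.224,.146]); s=r.get_state()
for d in(.09,-.042): print("plan",d,plan(s,end+ax*d,Rt),end+ax*d)
```

```text
f+ (array([ 0.6005, -0.1052,  0.0826]), np.float64(0.002089707043370349))
f- (array([ 0.6206, -0.2021,  0.0887]), np.float64(0.001031217489229267))
dot (array([ 0.5379, -0.1512,  0.0933]), np.float64(0.0021230367641972476))
end wrist+side (array([0.4983, 0.2293, 0.1445]), np.float64(0.001734898969904614))
end wr@.147 [0.4963 0.2293 0.147 ] mouth wr@.102 [0.5259 0.2258 0.102 ]
[0.5867 0.1996 0.03  ]
[0.5901 0.2446 0.03  ]
[-0.4975  0.0499  0.866 ]
plan 0.09 (array([-5.44, 16.5 ,  4.59]), array([  2.4, -29.8,   8.7])) [0.4582 0.2285 0.2239]
plan -0.042 (array([-11.94,  15.45,  16.03]), array([  2.4, -29.8,   8.7])) [0.5239 0.2219 0.1096]
```

>>> carry_out(
  rows=[
    [[-1,4,0],[0.5,-6,2],0],
    [[-2,8,0],[1,-12,3.5],0],
    [[-3,12,0],[1.5,-18,5],0],
    [[-4,16,1],[2,-24,7],0],
    [[-5.1,16.9,2.5],[2.4,-29.8,9],0],
    [[-5.1,16.9,4.6],[2.4,-29.8,9],0],
    [[-5.1,16.9,4.6],[2.4,-29.8,9],0],
    [[-5.1,16.9,4.6],[2.4,-29.8,9],0],
  ],
)

```text
clock: 5.4
tool_pos: [0.4609, 0.205, 0.2361]
eef_rot: [0.052, 0.969, -0.031, 0.24]
contact_force: [0.1, -0.7, 0.2]
opening: 0.999
finger_force: 0.0
```

Run:
```python
from h import *
from plant import r
import cv2
np.set_printoptions(precision=4,suppress=True)
W=snap(r,"wrist");s=r.get_state();print(s["tool_pos"],s["clock"],s["opening"])
h=cv2.cvtColor(W["image"],cv2.COLOR_RGB2HSV); m=cv2.inRange(h,(20,110,120),(34,255,255))
n,l,st,c=cv2.connectedComponentsWithStats(m); print([(st[i].tolist(),c[i].round(1).tolist()) for i in range(1,n) if st[i][4]>60])
R0=R.from_quat(s["eef_rot"]).as_matrix(); print(R0)
f=lambda d:(lambda q:(W["cx"]+W["fx"]*q[0]/-q[2],W["cy"]-W["fy"]*q[1]/-q[2]))(W["pose"][:3,:3].T@(d-W["pose"][:3,3]))
print("axis px at expected end",f(s["tool_pos"]+R0[:,2]*.09))
cv2.imwrite("pics/crop3.png",W["image"][:,:,::-1])
```

```text
wrist_9
[0.4599 0.2067 0.2349] 5.45 1.0023503019383062
[([348, 173, 25, 24, 575], [360.1, 184.5]), ([328, 224, 82, 28, 1511], [369.3, 238.2])]
[[-0.8798  0.115   0.4612]
 [ 0.0865  0.9928 -0.0827]
 [-0.4674 -0.0329 -0.8834]]
axis px at expected end (np.float64(324.3705437592464), np.float64(199.98065384546658))
```

View pics/crop3.png

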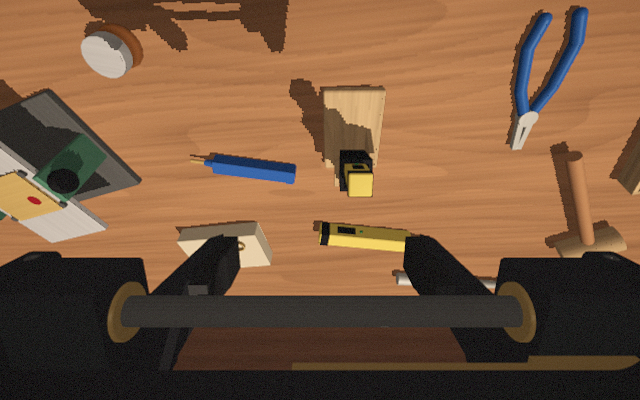

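The wrist view shows the tester's end face at (360,185), right of centre. The arm was still converging, so I'll recompute from here.

Run:
```python
from h import *
from plant import r
np.set_printoptions(precision=4,suppress=True)
W=pickle.load(open("wrist_9.pkl","rb"));S=pickle.load(open("side_6.pkl","rb"))
es=(250.6/5+296-40-.4,78/5+300-30-.4)
print(tri(W,(360.1,184.5),S,es),on_z(W,(360.1,184.5),.1455))
yaw=-.11
ax=np.array([-.5*np.cos(yaw),-.5*np.sin(yaw),.866])
y=np.array([-np.sin(yaw),np.cos(yaw),0]); z=-ax; Rt=R.from_matrix(np.c_[np.cross(y,z),y,z])
end=np.array([.4995,.2285,.1455]); s=r.get_state()
for d in(.06,-.042): print("plan",d,plan(s,end+ax*d,Rt),end+ax*d)
```

```text
(array([0.4993, 0.2286, 0.1426]), np.float64(0.0015658632823267755)) [0.4958 0.229  0.1455]
plan 0.06 (array([1.11, 2.72, 3.55]), array([-1.8, -2.1,  0.6])) [0.4697 0.2318 0.1975]
plan -0.042 (array([ 0.73,  3.04, 13.74]), array([-1.8, -2.1,  0.6])) [0.5204 0.2262 0.1091]
```

>>> carry_out(
  rows=[
    [[1,1.5,1],[-1.8,-2.1,0.6],0],
    [[1,2,2],[-1.8,-2.1,0.6],0],
    [[1,2,2.5],[-1.8,-2.1,0.6],0],
    [[1,2,2.5],[-1.8,-2.1,0.6],0],
    [[1,2,2.5],[-1.8,-2.1,0.6],0],
  ],
)

```text
clock: 5.95
tool_pos: [0.4656, 0.2228, 0.2088]
eef_rot: [0.054, 0.965, -0.015, 0.258]
contact_force: [-0.2, 0.2, 0.1]
opening: 1.001
finger_force: 0.0
```

```bash
cat >> h.py <<'E'
def grasp(d,yaw=-.11,end=(.4993,.2286,.1445)):
    ax=np.array([-.5*np.cos(yaw),-.5*np.sin(yaw),.866])
    y=np.array([-np.sin(yaw),np.cos(yaw),0]); z=-ax
    return np.array(end)+ax*d, R.from_matrix(np.c_[np.cross(y,z),y,z])
E
python3 - <<'E'
from h import *
from plant import r
s=r.get_state();print(s["tool_pos"],abs(s["qd"]).max())
for d in(.06,-.042): print(d,plan(s,*grasp(d)))
E
```

```text
[0.46560869 0.22276832 0.2088316 ] 0.01873000920413453
0.06 (array([0.37, 0.95, 1.21]), array([-0.2, -0.1, -0. ]))
-0.042 (array([ 0.36,  0.98, 11.41]), array([-0.2, -0.1, -0. ]))
```

>>> carry_out(
  rows=[
    [[0.4,1,1.2],[0,0,0],0],
    [[0.4,1,3],[0,0,0],0],
    [[0.4,1,5.5],[0,0,0],0],
    [[0.4,1,8],[0,0,0],0],
    [[0.4,1,10],[0,0,0],0],
    [[0.4,1,11.4],[0,0,0],0],
    [[0.4,1,11.4],[0,0,0],0],
    [[0.4,1,11.4],[0,0,0],0],
  ],
)

```text
clock: 6.75
tool_pos: [0.5189, 0.2278, 0.1081]
eef_rot: [0.053, 0.965, -0.015, 0.258]
contact_force: [-0.3, 0.7, 0.5]
opening: 0.999
finger_force: 0.0
```

Run:
```python
from h import *
from plant import r
s=r.get_state();print(s["tool_pos"],s["contact_force"])
for d in(-.042,): print(d,plan(s,*grasp(d)))
```

```text
[0.51894066 0.22776864 0.10813157] [-0.33349016  0.74319505  0.51789762]
-0.042 (array([-0.12, -0.13,  0.07]), array([-0.1, -0.1,  0.1]))
```

>>> carry_out(
  rows=[
    [[-0.1,-0.1,0],[0,0,0],1],
    [[-0.1,-0.1,0],[0,0,0],1],
    [[-0.1,-0.1,0],[0,0,0],1],
    [[-0.1,-0.1,0],[0,0,0],1],
    [[-0.1,-0.1,0],[0,0,0],1],
    [[-0.1,-0.1,0],[0,0,0],1],
    [[-0.1,-0.1,0],[0,0,0],1],
    [[-0.1,-0.1,0],[0,0,0],1],
    [[-0.1,-0.1,0],[0,0,0],1],
  ],
  newtons=30,
)

```text
clock: 7.65
tool_pos: [0.5198, 0.2271, 0.1082]
eef_rot: [0.053, 0.965, -0.015, 0.258]
contact_force: [-0.0, -0.2, -0.6]
opening: 0.228
finger_force: 30.0
```

The grip holds: the opening matches 20 mm at 30 N, with no side load. Now I draw it out along its axis.

>>> carry_out(
  rows=[
    [[0,0,-0.5],[0,0,0],1],
    [[0,0,-1.5],[0,0,0],1],
    [[0,0,-3],[0,0,0],1],
    [[0,0,-4.5],[0,0,0],1],
    [[0,0,-6],[0,0,0],1],
    [[0,0,-8],[0,0,0],1],
    [[0,0,-10],[0,0,0],1],
    [[0,0,-12],[0,0,0],1],
    [[0,0,-12.5],[0,0,0],1],
    [[0,0,-12.5],[0,0,0],1],
    [[0,0,-12.5],[0,0,0],1],
    [[0,0,-12.5],[0,0,0],1],
  ],
)

```text
clock: 8.85
tool_pos: [0.4578, 0.2337, 0.2158]
eef_rot: [0.053, 0.965, -0.015, 0.257]
contact_force: [0.1, -0.2, -0.7]
opening: 0.225
finger_force: 30.0
```

Run:
```python
from h import *
from plant import r
s=r.get_state();print(s["tool_pos"],s["contact_force"])
print(plan(s,(.42,.15,.30),down(0)))
# tcp to tip distance ~0.102; above dot:
print(plan(s,(.537,-.152,.093+.102+.07),down(.22)))
```

```text
[0.45781637 0.23369232 0.21582947] [ 0.10253368 -0.24677843 -0.74221184]
(array([-1.72, -8.75, -8.7 ]), array([-1.8, 29.8, -6.1]))
(array([-12.9 , -37.48,   1.83]), array([ -5.1,  29.6, -18.4]))
```

>>> carry_out(
  rows=[
    [[0,-1,-3],[0,0,0],1],
    [[0,-2.5,-6],[-0.3,5,-1],1],
    [[0,-4,-8],[-0.6,10,-2],1],
    [[-0.5,-5.5,-8.7],[-0.9,15,-3],1],
    [[-1,-7,-8.7],[-1.2,20,-4],1],
    [[-1.5,-8.5,-8.7],[-1.5,25,-5],1],
    [[-1.7,-8.7,-8.7],[-1.8,29.8,-6.1],1],
    [[-1.7,-8.7,-8.7],[-1.8,29.8,-6.1],1],
    [[-1.7,-8.7,-8.7],[-1.8,29.8,-6.1],1],
    [[-1.7,-8.7,-8.7],[-1.8,29.8,-6.1],1],
  ],
)

```text
clock: 9.85
tool_pos: [0.4222, 0.1486, 0.3006]
eef_rot: [0.003, 1.0, 0.002, -0.001]
contact_force: [-0.5, -0.6, -0.9]
opening: 0.225
finger_force: 30.0
```

Run:
```python
from h import *
from plant import r
s=r.get_state();print(s["tool_pos"],s["contact_force"])
print(plan(s,(.537,-.152,.093+.102+.06),down(.22)))
```

```text
[0.42216879 0.14864411 0.30058997] [-0.47538042 -0.59711702 -0.89909727]
(array([-11.65, -30.02,   4.43]), array([  0.2,  -0.1, -12.9]))
```

>>> carry_out(
  rows=[
    [[-1.5,-4,0],[0,0,-2],1],
    [[-3,-8,0],[0,0,-4],1],
    [[-4.5,-12,0],[0,0,-6],1],
    [[-6,-16,0],[0,0,-8],1],
    [[-8,-20,0.5],[0,0,-10],1],
    [[-9.5,-24,1.5],[0,0,-12],1],
    [[-11,-28,3],[0,0,-12.9],1],
    [[-11.6,-30,4.4],[0,0,-12.9],1],
    [[-11.6,-30,4.4],[0,0,-12.9],1],
    [[-11.6,-30,4.4],[0,0,-12.9],1],
    [[-11.6,-30,4.4],[0,0,-12.9],1],
    [[-11.6,-30,4.4],[0,0,-12.9],1],
  ],
)

```text
clock: 11.05
tool_pos: [0.5361, -0.1475, 0.2569]
eef_rot: [-0.114, 0.994, 0.001, 0.001]
contact_force: [0.2, -0.9, -0.7]
opening: 0.223
finger_force: 30.0
```

Run:
```python
from h import *
from plant import r
import cv2
np.set_printoptions(precision=4,suppress=True)
s=r.get_state();print(s["tool_pos"],s["contact_force"],plan(s,(.537,-.152,.255),down(.22)))
S=snap(r,"side");W=snap(r,"wrist")
f=lambda s,c,rw,h:cv2.resize(s["image"][rw-h*3//4:rw+h*3//4,c-h:c+h,::-1],(400,300),interpolation=cv2.INTER_CUBIC)
print(W["pose"])
cv2.imwrite("pics/crop4.png",np.vstack([np.hstack([f(S,357,170,60),f(S,357,170,40)]),np.hstack([f(W,320,200,200),f(W,321,197,100)])]))
```

```text
[ 0.5361 -0.1475  0.2569] [ 0.1865 -0.8931 -0.6845] (array([ 0.01, -0.46,  0.19]), array([0.1, 0.1, 0.5]))
side_11
wrist_12
[[-0.2261 -0.9315 -0.285   0.4624]
 [ 0.9741 -0.2159 -0.0672 -0.1657]
 [ 0.0011 -0.2928  0.9562  0.4015]
 [ 0.      0.      0.      1.    ]]
```

View pics/crop4.png

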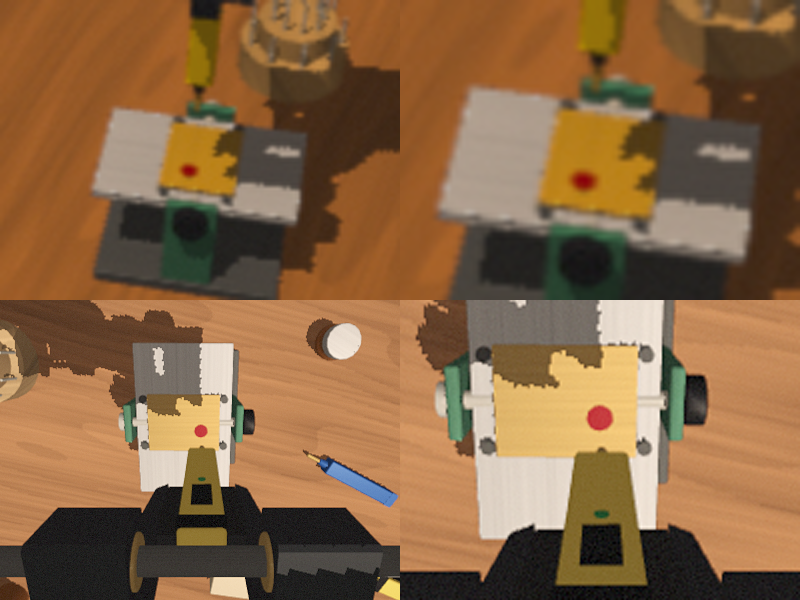

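The tester hangs vertically in the grip: the tip is at about (356.4,158) in the side view and (321.5,197) in the wrist view, with the dot at (321,181) in the wrist view. I'll measure both in 3D.

Run:
```python
from h import *
from plant import r
import cv2
np.set_printoptions(precision=4,suppress=True)
S=pickle.load(open("side_11.pkl","rb"));W=pickle.load(open("wrist_12.pkl","rb"))
def red(s,b):
    x0,y0,x1,y1=b; h=cv2.cvtColor(s["image"],cv2.COLOR_RGB2HSV)[y0:y1,x0:x1]
    m=cv2.inRange(h,(0,130,60),(8,255,255))|cv2.inRange(h,(172,130,60),(180,255,255))
    n,l,st,c=cv2.connectedComponentsWithStats(m); i=1+st[1:,4].argmax(); print(st[i]); return c[i]+[x0,y0]
dw=red(W,(290,160,350,195)); ds=red(S,(340,165,370,190)); print(dw,ds)
print("dot tri",tri(W,dw,S,ds),"wr z",on_z(W,dw,.093),"side z",on_z(S,ds,.093))
tip_s=(197/5+317-.4,88/5+140-.4); tip_w=(321.3,196.5)
print("tip tri",tri(W,tip_w,S,tip_s)," side on z.155",on_z(S,tip_s,.155))
s=r.get_state(); R0=R.from_quat(s["eef_rot"]); t=s["tool_pos"]+R0.apply([0,0,.102]); print("expected tip",t)
q=lambda s,d:(lambda q:(s["cx"]+s["fx"]*q[0]/-q[2],s["cy"]-s["fy"]*q[1]/-q[2]))(s["pose"][:3,:3].T@(d-s["pose"][:3,3]))
print("expected tip px side",q(S,t),"wrist",q(W,t))
# sharp crop of tip in side
cv2.imwrite("pics/crop5.png",np.hstack([cv2.resize(S["image"][130:190,325:385,::-1],(400,400),interpolation=cv2.INTER_CUBIC),cv2.resize(W["image"][160:220,290:350,::-1],(400,400),interpolation=cv2.INTER_CUBIC)]))
```

```text
[ 25  15  12  12 118]
[12 10  4  3  9]
[320.4407 180.5847] [353.3333 175.8889]
dot tri (array([ 0.5376, -0.1489,  0.0947]), np.float64(0.001760777172193003)) wr z [ 0.5371 -0.1489  0.093 ] side z [ 0.5391 -0.1508  0.093 ]
tip tri (array([ 0.5352, -0.1487,  0.1603]), np.float64(0.00223765210053304))  side on z.155 [ 0.5381 -0.1549  0.155 ]
expected tip [ 0.5364 -0.1479  0.1549]
expected tip px side (np.float64(355.66164010113033), np.float64(159.09360802988414)) wrist (np.float64(321.7023150302649), np.float64(197.49798655841659))
```

View pics/crop5.png

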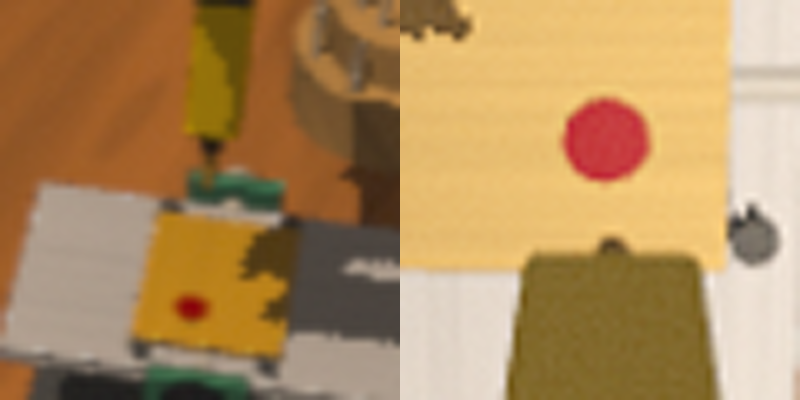

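The tip is where the geometry predicts (side about (355.8,157.5)), about 2 mm off the dot laterally and about 63 mm above it. I'll shift, go down 5.5 cm, and then check.

>>> carry_out(
  rows=[
    [[-0.1,-0.2,1],[-0.1,0,0],1],
    [[-0.1,-0.2,2.5],[-0.1,0,0],1],
    [[-0.1,-0.2,4],[-0.1,0,0],1],
    [[-0.1,-0.2,5],[-0.1,0,0],1],
    [[-0.1,-0.2,5.5],[-0.1,0,0],1],
    [[-0.1,-0.2,5.5],[-0.1,0,0],1],
    [[-0.1,-0.2,5.5],[-0.1,0,0],1],
    [[-0.1,-0.2,5.5],[-0.1,0,0],1],
    [[-0.1,-0.2,5.5],[-0.1,0,0],1],
  ],
)

```text
clock: 12.05
tool_pos: [0.5378, -0.1509, 0.2018]
eef_rot: [-0.112, 0.994, 0.001, 0.001]
contact_force: [-0.1, -0.4, -1.6]
opening: 0.224
finger_force: 30.0
```

Run:
```python
from h import *
from plant import r
import cv2
np.set_printoptions(precision=4,suppress=True)
S=snap(r,"side");W=snap(r,"wrist");s=r.get_state();print(s["tool_pos"],s["contact_force"],plan(s,(.5375,-.15,.2),down(.22)))
cv2.imwrite("pics/crop6.png",np.hstack([cv2.resize(S["image"][140:200,325:385,::-1],(400,400),interpolation=cv2.INTER_CUBIC),cv2.resize(W["image"][150:210,290:350,::-1],(400,400),interpolation=cv2.INTER_CUBIC)]))
```

```text
side_15
wrist_16
[ 0.5377 -0.1508  0.2016] [-0.0506 -0.3779 -1.0129] (array([-0.  ,  0.09,  0.17]), array([0.1, 0.1, 0.3]))
```

View pics/crop6.png

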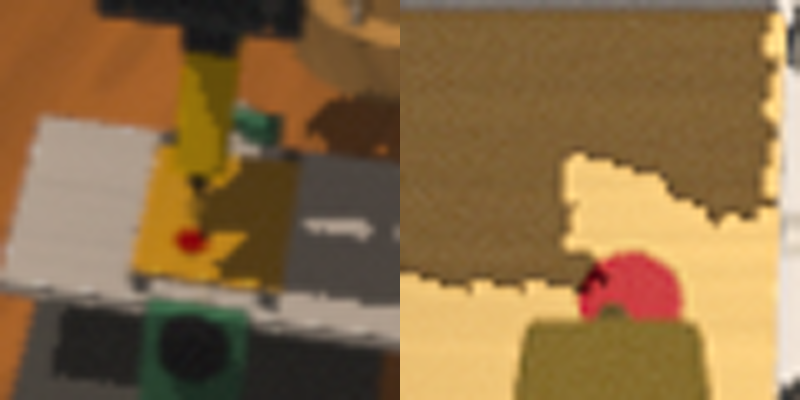

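The wrist view shows the tip at about (322.1,196) with the dot centre at (324.8,194.7), so I move +2 mm in tool y. The side view shows the tip just above the dot. Then I'll go down gently.

>>> carry_out(
  rows=[
    [[0,0.2,0],[0,0,0],1],
    [[0,0.2,0.2],[0,0,0],1],
    [[0,0.2,0.4],[0,0,0],1],
    [[0,0.2,0.6],[0,0,0],1],
    [[0,0.2,0.8],[0,0,0],1],
    [[0,0.2,0.8],[0,0,0],1],
    [[0,0.2,0.8],[0,0,0],1],
    [[0,0.2,0.8],[0,0,0],1],
  ],
)

```text
clock: 12.95
tool_pos: [0.5371, -0.1488, 0.1933]
eef_rot: [-0.113, 0.994, 0.001, 0.001]
contact_force: [-0.0, -0.5, -0.7]
opening: 0.227
finger_force: 30.0
```

>>> carry_out(
  rows=[
    [[0,0,0.1],[0,0,0],1],
    [[0,0,0.2],[0,0,0],1],
    [[0,0,0.2],[0,0,0],1],
    [[0,0,0.2],[0,0,0],1],
    [[0,0,0.2],[0,0,0],1],
  ],
)

```text
clock: 13.45
tool_pos: [0.5371, -0.1488, 0.1914]
eef_rot: [-0.113, 0.994, 0.001, 0.001]
contact_force: [0.9, -0.1, -0.5]
opening: 0.224
finger_force: 30.0
```

>>> carry_out(
  rows=[
    [[0,0,0.1],[0,0,0],1],
    [[0,0,0.2],[0,0,0],1],
    [[0,0,0.3],[0,0,0],1],
    [[0,0,0.3],[0,0,0],1],
    [[0,0,0.3],[0,0,0],1],
  ],
)

```text
clock: 13.95
tool_pos: [0.5371, -0.1488, 0.1883]
eef_rot: [-0.113, 0.994, 0.001, 0.001]
contact_force: [0.5, 0.4, 0.8]
opening: 0.227
finger_force: 30.0
```

```bash
cat > fz.py <<'E'
from plant import r
import numpy as np
F=[]
for i in range(10): r.snapshot("wrist"); F.append(r.get_state()["contact_force"])
print(np.mean(F,0),np.std(F,0),r.get_state()["tool_pos"])
E
python3 fz.py
```

```text
[ 0.45444755 -0.20857311  0.6664193 ] [0.68629109 0.41273432 0.64493564] [ 0.53711486 -0.14879978  0.1883137 ]
```

>>> carry_out(
  rows=[
    [[0,0,0.1],[0,0,0],1],
    [[0,0,0.2],[0,0,0],1],
    [[0,0,0.2],[0,0,0],1],
    [[0,0,0.2],[0,0,0],1],
    [[0,0,0.2],[0,0,0],1],
  ],
)

```text
clock: 14.95
tool_pos: [0.5371, -0.1488, 0.1863]
eef_rot: [-0.112, 0.994, 0.001, 0.001]
contact_force: [0.8, -0.1, 1.2]
opening: 0.22
finger_force: 30.0
```

```bash
python3 fz.py
python3 - <<'E'
from h import *
from plant import r
import cv2
np.set_printoptions(precision=4,suppress=True)
S=snap(r,"side");W=snap(r,"wrist")
for n,s,b in(("s",S,(335,160,375,190)),("w",W,(295,160,355,215))):
    x0,y0,x1,y1=b; h=cv2.cvtColor(s["image"],cv2.COLOR_RGB2HSV)[y0:y1,x0:x1]
    m=cv2.inRange(h,(0,130,60),(8,255,255))|cv2.inRange(h,(172,130,60),(180,255,255))
    k,l,st,c=cv2.connectedComponentsWithStats(m); i=1+st[1:,4].argmax(); print(n,st[i]+[x0,y0,0,0,0],c[i]+[x0,y0],on_z(s,c[i]+[x0,y0],.093))
    if n=="w":
        print("\n".join("".join("#" if v else "." for v in row) for row in m[st[i][1]-1:st[i][1]+14,st[i][0]-2:st[i][0]+18]))
    t=r.get_state()["tool_pos"]*[1,1,0]+[0,0,.093]; q=s["pose"][:3,:3].T@(t-s["pose"][:3,3]); print("tip px",s["cx"]+s["fx"]*q[0]/-q[2],s["cy"]-s["fy"]*q[1]/-q[2])
E
```

```text
[0.88358231 0.17687911 1.50507742] [0.43086086 0.35686424 0.45223188] [ 0.53709572 -0.14879182  0.18631719]
side_18
wrist_19
s [352 175   4   3   7] [353.2857 176.1429] [ 0.5388 -0.1499  0.093 ]
tip px 353.7643108852116 176.58523460078985
w [315 193  14   5  49] [321.6531 195.3469] [ 0.5328 -0.1499  0.093 ]
....................
.......####.........
....#########.......
...############.....
..##############....
..##....########....
....................
....................
....................
....................
....................
....................
....................
....................
....................
tip px 321.7546700271344 200.45952689845365
```

The tip is pressed in with about 2.3 N, within about 1–2 mm of the dot centre, and the arm is still. I'm handing in.

```bash
python3 -c "
from plant import r
print(r.finish_job())"
```

```text
the job is handed in; nothing more can be done
None
```

I handed the job in with the plate level and the tester still gripped upright, its tip within about 2 mm of the red dot by camera and pressing at about 2.3 N (roughly 6 mm in); the interface gave no verdict.

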